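Switch off the microscope lamp key left latched

TASK

One of the four look-alike keys on the microscope's lamp unit was left latched down after the lesson. With the fingertips tap each key lightly in turn, from the left end of the row (the robot's left) to the right end, to feel which one is latched, without switching any; then press the latched key down until its catch lets go, and leave all four keys up. Do not switch on any other key, pick nothing up, and leave the things round about where they are.

Things in the scene. Friction and masses are not known exactly. Their poses are not given: they have to be found in the camera images.
- console: microscope lamp unit: white box fixed to the table, 190 (x) by 240 mm (y). Origin: centre of its underside; x from its front (robot side) to its back, y along the key row to the robot's left. Key deck 45 mm above the table; rear ledge (x 35 to 95 mm) 55 mm high, with a fixed black dial 10 mm high at its right end. Keys in a row at x -15, y 67.5, 22.5, -22.5, -67.5 mm.
- mount_a: thin black frame (37 x 31 mm, 1.5 mm high) round key a, fixed to the deck. Origin: middle of the key's place, on the deck surface; axes parallel to the console's. Which letter stands at which place in the row varies from run to run. A key that is up counts as switched on if it is pushed more than 7 mm down.
- key_a (a joint): how far key a is down (m, along its mount's -z): 0 up, 0.005 latched, 0.010 bottom stop. Spring: 1.2 N at 0 plus 0.45 N per mm, so a key that is up yields at 1.2 N, the latched one stands firm to 3.5 N. One key is latched at the start; pushed past 0.0077 (5 N) its catch lets go and it springs up as the finger leaves.
- key_a_top (a point): middle of the flat top of key a; moves with the key. All four look alike: light cap 30 mm (x) by 24 mm (y), its top 14 mm above the deck when up, 9 mm when latched, 4 mm at the bottom stop.
- mount_b: thin black frame (37 x 31 mm, 1.5 mm high) round key b, fixed to the deck. Origin: middle of the key's place, on the deck surface; axes parallel to the console's. Which letter stands at which place in the row varies from run to run. A key that is up counts as switched on if it is pushed more than 7 mm down.
- key_b (a joint): how far key b is down (m, along its mount's -z): 0 up, 0.005 latched, 0.010 bottom stop. Spring: 1.2 N at 0 plus 0.45 N per mm, so a key that is up yields at 1.2 N, the latched one stands firm to 3.5 N. One key is latched at the start; pushed past 0.0077 (5 N) its catch lets go and it springs up as the finger leaves.
- key_b_top (a point): middle of the flat top of key b; moves with the key. All four look alike: light cap 30 mm (x) by 24 mm (y), its top 14 mm above the deck when up, 9 mm when latched, 4 mm at the bottom stop.
- mount_c: thin black frame (37 x 31 mm, 1.5 mm high) round key c, fixed to the deck. Origin: middle of the key's place, on the deck surface; axes parallel to the console's. Which letter stands at which place in the row varies from run to run. A key that is up counts as switched on if it is pushed more than 7 mm down.
- key_c (a joint): how far key c is down (m, along its mount's -z): 0 up, 0.005 latched, 0.010 bottom stop. Spring: 1.2 N at 0 plus 0.45 N per mm, so a key that is up yields at 1.2 N, the latched one stands firm to 3.5 N. One key is latched at the start; pushed past 0.0077 (5 N) its catch lets go and it springs up as the finger leaves.
- key_c_top (a point): middle of the flat top of key c; moves with the key. All four look alike: light cap 30 mm (x) by 24 mm (y), its top 14 mm above the deck when up, 9 mm when latched, 4 mm at the bottom stop.
- mount_d: thin black frame (37 x 31 mm, 1.5 mm high) round key d, fixed to the deck. Origin: middle of the key's place, on the deck surface; axes parallel to the console's. Which letter stands at which place in the row varies from run to run. A key that is up counts as switched on if it is pushed more than 7 mm down.
- key_d (a joint): how far key d is down (m, along its mount's -z): 0 up, 0.005 latched, 0.010 bottom stop. Spring: 1.2 N at 0 plus 0.45 N per mm, so a key that is up yields at 1.2 N, the latched one stands firm to 3.5 N. One key is latched at the start; pushed past 0.0077 (5 N) its catch lets go and it springs up as the finger leaves.
- key_d_top (a point): middle of the flat top of key d; moves with the key. All four look alike: light cap 30 mm (x) by 24 mm (y), its top 14 mm above the deck when up, 9 mm when latched, 4 mm at the bottom stop.
- ruler: bystander: loose wooden ruler 26 x 160 x 4 mm lying along the row on the front of the key deck, its middle about 55 mm in front of the key middles. Origin: centre of its underside.
- dish: bystander: loose clear covered dish, 55 mm across, 14 mm high, on the rear ledge. Origin: centre of its underside.
- jar: bystander: loose glass specimen jar, 60 mm across, 85 mm high, standing to the left of the console. Origin: centre of its underside.
- beaker: bystander: loose glass beaker, 66 mm across, 85 mm high, to the right of the console. Origin: centre of its underside.
- slidebox: bystander: loose wooden slide box 85 x 100 x 34 mm, farther to the right. Origin: centre of its underside.
- rock: bystander: loose rock specimen, about 68 mm across, 38 mm high, behind the console. Origin: centre of its underside.
- loupe: bystander: loose stand magnifier, 48 mm across, 34 mm high, to the right of the console. Origin: centre of its underside.

How it is judged (in metres and radians):
On the way, in this order (a step that is already met when the one before it is completed fails the run):
1. the left-most key has been tapped, the latched key still being latched (((y of mount_a in the frame of console between 0.0475 and 0.0875 m and contact force between the fingers and mount_a above 0.3 N) or (y of mount_b in the frame of console between 0.0475 and 0.0875 m and contact force between the fingers and mount_b above 0.3 N) or (y of mount_c in the frame of console between 0.0475 and 0.0875 m and contact force between the fingers and mount_c above 0.3 N) or (y of mount_d in the frame of console between 0.0475 and 0.0875 m and contact force between the fingers and mount_d above 0.3 N)) and value of joint key_c above 0.004 m).
2. the second key has been tapped, the latched key still being latched (((y of mount_a in the frame of console between 0.0025 and 0.0425 m and contact force between the fingers and mount_a above 0.3 N) or (y of mount_b in the frame of console between 0.0025 and 0.0425 m and contact force between the fingers and mount_b above 0.3 N) or (y of mount_c in the frame of console between 0.0025 and 0.0425 m and contact force between the fingers and mount_c above 0.3 N) or (y of mount_d in the frame of console between 0.0025 and 0.0425 m and contact force between the fingers and mount_d above 0.3 N)) and value of joint key_c above 0.004 m).
3. the third key has been tapped, the latched key still being latched (((y of mount_a in the frame of console between -0.0425 and -0.0025 m and contact force between the fingers and mount_a above 0.3 N) or (y of mount_b in the frame of console between -0.0425 and -0.0025 m and contact force between the fingers and mount_b above 0.3 N) or (y of mount_c in the frame of console between -0.0425 and -0.0025 m and contact force between the fingers and mount_c above 0.3 N) or (y of mount_d in the frame of console between -0.0425 and -0.0025 m and contact force between the fingers and mount_d above 0.3 N)) and value of joint key_c above 0.004 m).
4. the right-most key has been tapped, the latched key still being latched (((y of mount_a in the frame of console between -0.0875 and -0.0475 m and contact force between the fingers and mount_a above 0.3 N) or (y of mount_b in the frame of console between -0.0875 and -0.0475 m and contact force between the fingers and mount_b above 0.3 N) or (y of mount_c in the frame of console between -0.0875 and -0.0475 m and contact force between the fingers and mount_c above 0.3 N) or (y of mount_d in the frame of console between -0.0875 and -0.0475 m and contact force between the fingers and mount_d above 0.3 N)) and value of joint key_c above 0.004 m).
5. the latched key has been pressed on, past its catch (value of joint key_c above 0.007 m).
6. the latched key has let go and come up (value of joint key_c below 0.0015 m), for 0.1 s.
At the end, for the whole second after the job is handed in: all four keys are up (less than 1.5 mm down), the bystanders are at rest and within 20 mm of where they began (value of joint each of key_a, key_b, key_c, key_d below 0.0015 m and distance of each of ruler, dish, jar, beaker, slidebox, rock, loupe from where it was at the start of the episode below 0.02 m and linear speed of each of ruler, dish, jar, beaker, slidebox, rock, loupe below 0.02 m/s); the robot touches nothing.
It fails at once if a key that was up is pushed more than 7 mm down (switched on) (value of joint any of key_a, key_b, key_d above 0.007 m).
It fails at once if a bystander is lifted, carried or shoved more than 20 mm (distance of any of ruler, dish, jar, beaker, slidebox, rock, loupe from where it was at the start of the episode above 0.02 m).
It also fails if it takes over 43 s, if anything falls off the work surface, if the arm or the gripper's body presses on something with over 40 N, if the wrist force passes 120 N, or if a joint passes its speed limit or range.

ROBOT

A 6-joint arm with a two-finger parallel gripper is mounted at the origin on the work surface. World frame = base frame: x ahead of the robot, y to its left, z up, the work surface at z = 0. Lengths are in m, angles in degrees, forces in N, time in s.
With the tool pointing down it reaches from about 0.275 to 0.725 m from the base axis. Payload 15.9 kg.
Tool frame: the origin (TCP) lies at the very end of the fingers, on their centre line; the grasp point (between the pads) lies 19 mm behind it; z points along the fingers, y is the direction in which the jaws open and shut (so a half turn about z gives the same grasp; the last joint's range is limited). The gripper opens to 85 mm and grips with 20 to 120 N. Pads are 22 mm wide; open, the fingers measure 114 mm over their backs; the gripper's body (76 mm by 85 mm) begins 54 mm behind the grasp point. The pads swing forward as they close: fully open they stand 13 mm farther back than shut.
Start: joints at [-74.771, 12.198, -1.971, 75.831, 0, 90], TCP at [0.131, -0.482, 0.231] pointing down, gripper open.
Joint ranges: [-170.91, 170.91], [-42.67, 98.43], [-65.05, 77.54], [-120.47, 116.71], [-90, 82.35], [-180, 180]. Speed limits (degrees/s): [108.29, 108.29, 136.94, 147.25, 180, 180].

INTERFACE

Orientations are given as a 3x3 rotation matrix whose columns are the frame's x, y, z axes.
In Python, from workcell import ctrl, eoat, planner, optics, current_time_s, current_q, current_joint_velocities, current_effort, current_tool_pos, current_tool_rot, current_force, current_moment, current_width gives the robot as it stands. Calls block until the motion is done:
- ctrl.move_to(position, orientation): joint-space move of the TCP to a pose.
- ctrl.move_straight(position, rate=0.15, attitude=None, until_force=None): straight line of the TCP; attitude=None keeps the orientation; rate is the mean speed in m/s. With until_force (N) it stops when the force on the tool has changed by that much, and returns True; else False.
- ctrl.move_joints(angles): joint-space move.
- eoat.command_gripper(opening): finger opening in m; the grip force is fixed at half the most; returns when the fingers have stopped.
- ctrl.dwell(seconds).
- planner.ik(position, orientation): joint angles nearest the present ones, or None.
- optics.camera(name): name is "side" or "top"; returns the picture (400x640x3 uint8, red, green, blue); there is no depth.
- optics.get_calibration(name): a dict with "K" (3x3 intrinsics, pixels), "world_to_cam" (4x4, takes a point from world to camera coordinates). Camera axes: x right, y down, z forward; pixel columns grow to the right and rows downward; lengths in m; the calibration is good to about 2 mm. A picture is of the moment at which its call begins. get_calibration takes no time and is no camera call.
A pose or a line that the arm cannot do raises ctrl.MotionError and nothing moves.
- ctrl.hand_in(): hands the job in, once; it reports no verdict.
Readings, each from a call of its own:
- current_time_s(): time.
- current_q(): joint angles.
- current_joint_velocities(): joint speeds.
- current_effort(): joint torques, N m.
- current_tool_pos(): TCP position.
- current_tool_rot(): TCP orientation.
- current_force(): force on the tool from outside, world axes, zero at the start.
- current_moment(): the same for the moment, N m.
- current_width(): finger opening in m.
Only numpy, scipy, OpenCV 4.12 (cv2) and the standard library are available. Lean on these libraries where they do the work, as an engineer would, in place of code of your own. Each camera call takes 0.05 s, during which the arm holds its last target. There are 200 camera calls.

## Working session

There is one attempt and no reset: what is moved stays moved. The work goes in short steps, each a Python script; the robot and the scene stay as the last script left them, time stands still between calls to the robot, and variables do not carry over. Pictures are saved under pics/ and viewed, about 8 in all and at most 12, crops included, and the job is handed in when it is done.

```bash
mkdir -p pics
python3 - <<'E'
from workcell import *
import cv2
for n in ("top","side"):
    im=optics.camera(n); cv2.imwrite(f"pics/{n}0.png",cv2.cvtColor(im,cv2.COLOR_RGB2BGR))
    c=optics.get_calibration(n); print(n,c["K"],c["world_to_cam"])
print(current_time_s(),current_tool_rot(),current_force())
E
```

```text
top [[470.27733917   0.         314.4876449 ]
 [  0.         470.27733917 192.85087629]
 [  0.           0.           1.        ]] [[ 0.00523352 -0.99992577  0.01100292 -0.00298322]
 [-0.99793387 -0.00592706 -0.06397547  0.59464961]
 [ 0.06403594 -0.01064536 -0.99789081  0.96161801]
 [ 0.          0.          0.          1.        ]]
side [[397.55696855   0.         321.14049946]
 [  0.         397.55696855 200.00748685]
 [  0.           0.           1.        ]] [[ 0.94631802 -0.32235147 -0.02391097 -0.54519002]
 [-0.18198964 -0.47020348 -0.86359045  0.18150476]
 [ 0.26713663  0.82158275 -0.50362665  0.77950575]
 [ 0.          0.          0.          1.        ]]
0.1 [[ 9.64887801e-01  2.62662298e-01 -2.22304960e-04]
 [ 2.62662390e-01 -9.64887364e-01  9.18477080e-04]
 [ 2.67500534e-05 -9.44618482e-04 -9.99999553e-01]] [-0.19900988 -0.19311094 -0.54810435]
```

View pics/top0.png

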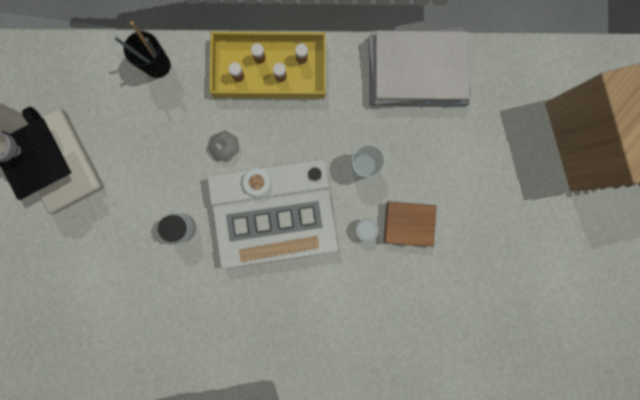

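View pics/side0.png

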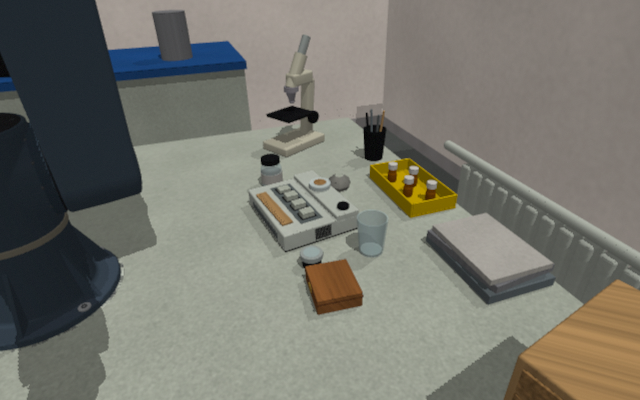

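The top view shows the console with its keys near (241,226), (262,222), (285,219) and (307,216), the ruler in front of them, the dish and dial behind. I'll enlarge this to read exact positions.

Run:
```python
import cv2
im=cv2.imread("pics/top0.png")[150:275,200:345]
cv2.imwrite("pics/topc.png",cv2.resize(im,None,fx=5,fy=4.8 and 5,interpolation=cv2.INTER_CUBIC)[:600])
im=cv2.imread("pics/side0.png")[165:250,240:370]
cv2.imwrite("pics/sidec.png",cv2.resize(im,None,fx=6,fy=6,interpolation=cv2.INTER_CUBIC))
```

```text
(no output)
```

View pics/topc.png

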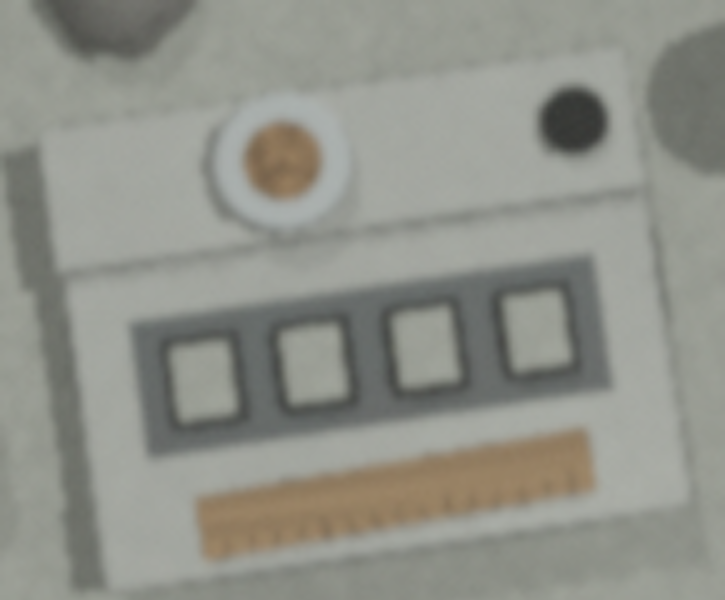

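View pics/sidec.png

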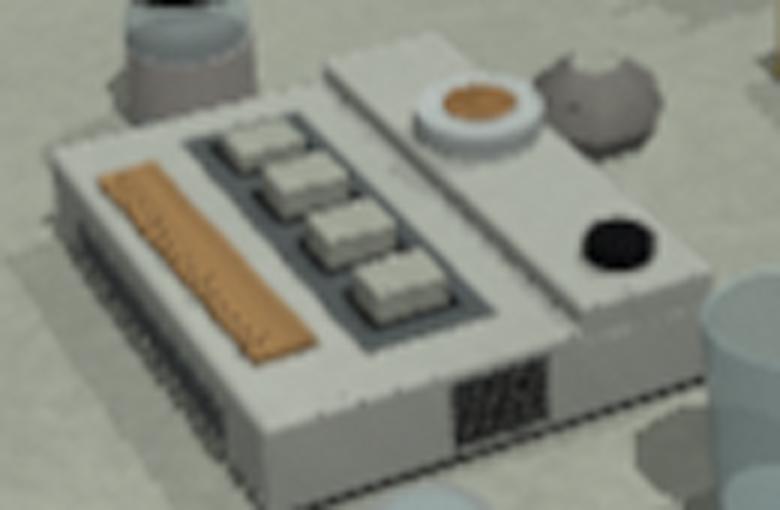

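The crops give key middles at about (204,381), (315,363), (426,346) and (537,330) in crop pixels, evenly spaced. In the side crop the left-most key looks lower, but the taps will decide it. Next I localise the row, close the fingers and move above key 1.

```bash
cat > h.py <<'E'
from workcell import *
import numpy as np
c=optics.get_calibration("top"); K=c["K"]; T=np.array(c["world_to_cam"]); R=T[:3,:3]; t=T[:3,3]
def back(u,v,z):
    d=R.T@np.linalg.solve(K,[u,v,1]); o=-R.T@t
    return o+d*(z-o[2])/d[2]
px=np.array([(204,381),(315,363),(426,346),(537,330)])
P=np.array([back((u+.5)/5-.5+200,(v+.5)/5-.5+150,.0525)[:2] for u,v in px])
s=np.array([67.5,22.5,-22.5,-67.5])/1000
ey=(s@(P-P.mean(0))); ey/=np.linalg.norm(ey)
ex=np.array([ey[1],-ey[0]])
KEYS=P.mean(0)+s[:,None]*ey
ROT=np.array([[ex[0],-ey[0],0],[ex[1],-ey[1],0],[0,0,-1.]])
E
python3 - <<'E'
from h import *
print(P,KEYS,np.degrees(np.arctan2(ex[1],ex[0])))
print(planner.ik([*KEYS[0],.1],ROT),planner.ik([*KEYS[3],.1],ROT))
eoat.command_gripper(0)
print(current_time_s(),current_width())
ctrl.move_to([*KEYS[0],.09],ROT)
ctrl.dwell(.2)
print(current_time_s(),current_tool_pos())
f=[]
for i in range(5): f.append(current_force()); ctrl.dwell(.02)
print(np.array(f))
import cv2
a=cv2.cvtColor(optics.camera("top"),cv2.COLOR_RGB2BGR)[150:275,200:345]
b=cv2.cvtColor(optics.camera("side"),cv2.COLOR_RGB2BGR)[115:240,225:370]
cv2.imwrite("pics/near.png",cv2.resize(np.hstack([a,b]),(0,0),fx=2.7,fy=2.7,interpolation=cv2.INTER_CUBIC))
E
```

```text
[[0.52554522 0.14864864]
 [0.53296971 0.10435351]
 [0.54000864 0.05996544]
 [0.54666029 0.0154878 ]] [[0.52572463 0.14878091]
 [0.53277219 0.1043362 ]
 [0.53981974 0.05989149]
 [0.5468673  0.01544679]] 9.01031676906461
[  15.80159758   20.96915758   -9.47904881   59.55179361    0.
 -173.20871919] [  1.61794368  21.04778239  -9.36364736  59.58857025   0.
 172.60762692]
0.8667 0.0001316298318059247
4.875 [0.52578438 0.14862407 0.09002738]
[[ 0.45823445  0.21022506  0.41519484]
 [-0.00318605 -0.16024983  0.07780857]
 [ 0.09119509  0.49867202  1.43643229]
 [ 0.14004208 -1.15320324  0.27829055]
 [ 0.46227189 -0.02730624  0.50959474]]
```

View pics/near.png

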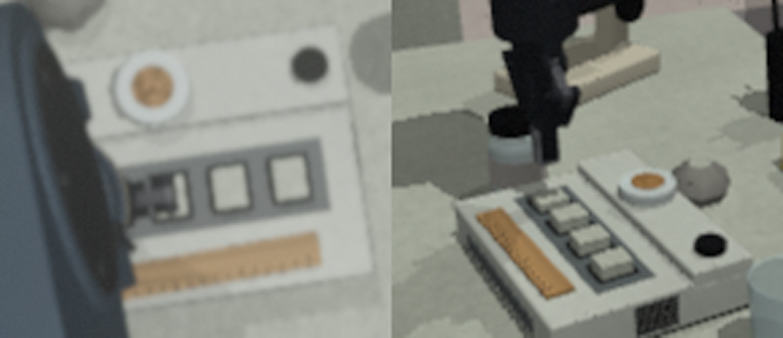

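The fingers line up over key 1. With this yaw, joint 6 would cross its ±180° limit between the keys, so I'll use the equivalent half-turned grasp. The force noise is about 0.5 N, so I'll tap in small depth steps and average the readings. The up and latched tops differ by 5 mm in contact height.

```bash
cat >> h.py <<'E'
ROT=ROT@np.diag([-1,-1,1.])
def fz(n=12):
    r=[]
    for _ in range(n): ctrl.dwell(.01); r.append(current_force()[2])
    return np.mean(r)
def tap(k):
    p=KEYS[k]
    ctrl.move_straight([*p,.061],rate=.08); f0=fz(20)
    for z in (.0575,.0565,.0555,.0545,.0540,.0537,.0534,.0531):
        ctrl.move_straight([*p,z],rate=.02); f=fz()-f0
        if f>1.2: break
    f=fz(20)-f0
    print(k,"z cmd",z,"z",round(current_tool_pos()[2],5),"F %.2f"%f,"t",current_time_s(),flush=True)
    ctrl.move_straight([*p,.072],rate=.08)
    return f
E
python3 - <<'E'
from h import *
ctrl.move_to([*KEYS[0],.075],ROT); print(current_q(),current_time_s(),current_tool_pos())
if tap(0)>1.0:
    ctrl.move_straight([*KEYS[1],.072]); tap(1)
E
```

```text
[ 1.58005206e+01  2.20989846e+01 -1.16915004e+01  5.62085344e+01
  4.34037392e-04  6.75962998e+00] 7.7083 [0.52574127 0.14877743 0.07500972]
0 z cmd 0.054 z 0.05409 F 2.24 t 10.1917
1 z cmd 0.0575 z 0.05759 F 1.85 t 12.0583
```

Key 1 stood firm at z = 0.054 (latched height). Key 2 yielded at about 0.0576 with 1.85 N, so it is up. Now the other two.

Run:
```python
from h import *
ctrl.move_straight([*KEYS[2],.072]); f=tap(2)
if f>1: ctrl.move_straight([*KEYS[3],.072]); f=tap(3)
print(f,current_time_s())
```

```text
2 z cmd 0.0565 z 0.05655 F 1.77 t 14.2333
3 z cmd 0.0575 z 0.0576 F 1.69 t 16.0667
1.6879777365389328 16.4
```

All four are tapped: 1 is latched, 2 to 4 are up. Now I press key 1 past its catch, release it, confirm by a light touch that its top is back at 59 mm, and retract.

Run:
```python
from h import *
p=KEYS[0]
ctrl.move_straight([*p,.072]); ctrl.move_straight([*p,.061],rate=.08); f0=fz(20)
ctrl.move_straight([*p,.0500],rate=.02); print("pressed",current_tool_pos()[2],fz()-f0)
ctrl.move_straight([*p,.064],rate=.04); ctrl.dwell(.4); f0=fz(20)
ctrl.move_straight([*p,.0578],rate=.02); print("touch",current_tool_pos()[2],fz(20)-f0)
ctrl.move_straight([*p,.17]); 
ctrl.move_to([.36,-.15,.25],ROT); print(current_time_s(),current_tool_pos())
import cv2
a=cv2.cvtColor(optics.camera("top"),cv2.COLOR_RGB2BGR)[130:275,190:345]
b=cv2.cvtColor(optics.camera("side"),cv2.COLOR_RGB2BGR)[145:290,230:385]
cv2.imwrite("pics/end.png",cv2.resize(np.hstack([a,b]),(0,0),fx=2.5,fy=2.5,interpolation=cv2.INTER_CUBIC))
```

```text
pressed 0.05017913649088895 5.279167841435065
touch 0.05777565727967339 1.5216433015605089
22.6083 [ 0.36044788 -0.14958099  0.24968413]
```

View pics/end.png

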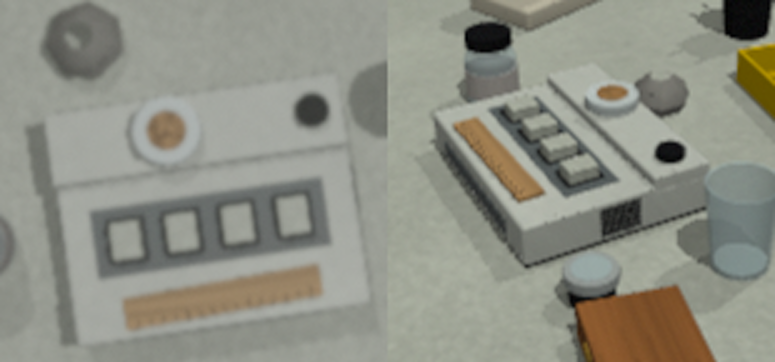

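The picture shows all four keys at the same height, with key 1 at about (520,107) in the side half. The ruler, dish, jar and the rest are where they were, and the arm is clear. The touch gave 1.5 N at 57.8 mm, which fits a key that is up. Handing in.

```bash
python3 -c "
from workcell import *
ctrl.hand_in(); print(current_time_s())"
```

```text
the job is handed in; nothing more can be done
the job is handed in; nothing more can be done
```

The left-most key was the latched one; I released it, all four keys are now up, and the job is handed in. The robot's clock last read 22.6 s, just before the final pictures, against the 43 s limit.

- **Tapping:** I tapped the keys from left to right with closed fingers. The left-most stood firm at z = 54 mm (2.2 N), which is the latched height. The other three yielded at about 57 mm (1.7–1.9 N) and were pushed no more than about 2.5 mm down.
- **Release:** I pressed the left-most key about 9 mm down (5.3 N), past its catch, and let it spring up.
- **Last checks:** A light touch on that key gave 1.5 N at 57.8 mm, so it is up. The final pictures show all four keys level, the things in view round the console not visibly moved, and the arm clear. No check failed or disagreed. The last print after handing in gave only the hand-in message, so I have no final time reading.

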